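Index the model turntable to the green notch

ROBOT

A 6-joint arm with a two-finger parallel gripper is mounted at the origin on the work surface. World frame = base frame: x ahead of the robot, y to its left, z up, the work surface at z = 0. Lengths are in m, angles in rad, forces in N, time in s.
With the tool pointing down it reaches from about 0.4 to 0.825 m from the base axis. Payload 7 kg.
Tool frame: the origin (TCP) lies between the finger pads; the fingertips stand 8 mm ahead of it and the grasp point (between the pads) lies 11 mm behind it (arm.finger_overhang is the distance from the TCP to the fingertips, in m); z points along the fingers, y is the line along which they close (so a half turn about z gives the same grasp; the last joint's range is limited). The gripper opens to 88 mm and grips with 3 to 60 N. Pads are 19 mm wide; open, the fingers measure 130 mm over their backs; the gripper's body (78 mm by 193 mm) begins 47 mm behind the grasp point.
Start: joints at [1.583, 0.359, 0.012, 0, -1.224, -0.288], TCP at [0.184, 0.649, 0.195] pointing down, gripper open.
Joint ranges: [-3.07, 3.07], [-1.43, 2.12], [-1.02, 1.25], [-3.03, 1.67], [-3.05, -0], [-3.03, 3.03]. Speed limits (rad/s): [2.39, 2.39, 3.01, 3.14, 3.14, 3.14].

INTERFACE

Orientations are given as [roll, pitch, yaw] about the fixed x, y, z axes, in that order (R = Rz(yaw) Ry(pitch) Rx(roll)).
In Python, from station import arm gives the robot as it stands.
- The arm moves only by the tool move_arm, never from a script. Its argument "rows" is text: rows parted by semicolons, each of 7 numbers parted by spaces: the turn, a rotation vector about the tool's x, y, z in degrees, then the shift along the tool's x, y, z in m, then the finger opening in m, from 0 to 0.0876. A call has 1 to 8 rows; each row shifts and turns the commanded pose from where the row before left it, along the tool's axes as they then stand; what a row does not reach is not made up. A row lasts 1/8 s, in which the tool goes at most 62.5 mm and 10.7 degrees, less where a joint would pass 70% of its speed; a pose out of reach is approached as far as the arm can. A call is refused whole if a number of a shift passes 0.0625 or a number of a turn 10.7, either way. A call with a gripper value outside its range is refused whole. The fingers move at their own pace and stop on an object; "squeeze" is the grip in N (left out, the last holds). Time passes only in rows, so rows that do not move let the fingers close. It gives the time, the measured TCP pose, the force, the opening and the grip force at its end, in the units of the state.
- arm.get_state(): the state, without advancing time (a new reading comes with each control period).
- arm.grab_frame(name): name is "scene" or "top" or "wrist"; returns (picture, depth): 420x560x3 uint8, blue, green, red; 420x560 float32, m along the optical axis (not along the pixel's ray), 0 where there is no reading.
- arm.camera_model(name): a dict with "mtx" (3x3 intrinsics, pixels), "k1" (the pictures are not rectified: a ray, as slopes to the right and down, at radius r is drawn at 1 + k1 r^2 times it, then the intrinsics apply), "camera_from_world" (4x4, takes a point from world to camera coordinates); the wrist camera has in their place "mount" (4x4, takes a point from camera to tool coordinates, whose origin is the TCP and whose axes are the flange's). Camera axes: x right, y down, z forward; pixel columns grow to the right and rows downward; lengths in m; the calibration is good to about 2 mm. A picture is of the moment at which its call begins: read the wrist's pose just before it. camera_model takes no time and is no camera call.
- arm.job_done(): hands the job in; it is judged then, once.
The state is a dict: "t": time; "q": joint angles; "qd": joint speeds; "joint_efforts": joint torques, N m; "eef_pos": TCP position; "ee_rot": TCP orientation; "force": force on the tool from outside, world axes, zero at the start; "moment": the same for the moment, N m; "width": finger opening in m; "gripper_force": force on a finger pad.
Only numpy, scipy, OpenCV 4.12 (cv2) and the standard library are available. Lean on these libraries where they do the work, as an engineer would, in place of code of your own. Each camera call takes 0.05 s, during which the arm holds its last target. There are 200 camera calls.

TASK

On the dental bench, pull the red plunger knob of the indexing turntable up out of its notch, swing the turntable to the next notch marked by the green peg (not the orange one), and let the plunger drop fully home there so that the turntable is locked. Then let go.

Things in the scene. Friction and masses are not known exactly. Their poses are not given: they have to be found in the camera images.
- plunger_knob (a point): Centre of the red upright cylindrical plunger knob, 28 mm wide, 30 mm tall, 85 mm above the bench when down; at the end of the blue turntable's ear, 90 mm from the turning axis. Pulled straight up it withdraws a 12 mm round-nosed pin; moved raised on a level circle about the axis it turns the turntable. Below it: 20 mm bushing, top at 58 mm; ear, top at 50 mm. The black knob opposite is not used.
- turn_axis (a point): Point on the upright turning axis, at the centre of the turntable's top face, 46 mm above the bench; a fixed plaster cast there reaches 77 mm height within 43 mm of the axis. The grey base is fixed, 266 mm wide. Its crown ring, top at 34 mm, has 8 notches 45 degrees apart at 90 mm radius, 14 mm wide below, flared to 32 mm at the top: the pin slides home if let down within 10 mm of the centre.
- green_centre (a point): Centre of the green round peg, 22 mm wide, 24 mm tall, top 36 mm above the bench, fixed on the base 120 mm from the turning axis, straight outward of the notch it marks (the notch is under the line from the axis to the peg, 90 mm from the axis). That notch is 45 degrees left or right of the plunger's starting notch.
- orange_centre (a point): Centre of the orange round peg, of the same form as the green one, marking the notch on the other side of the start: the wrong one.
- plunger (a joint): Lift of the plunger in m: 0 = fully home in a notch, grows upward, stop at 0.030. A spring pulls it down with 6 N at 0, 10 N at 0.020 and 12 N at 0.030. The pin's nose clears the ring's top at 0.020.
- turntable (a joint): Angle of the turntable in rad, 0 in the starting notch, growing counter-clockwise seen from above; the neighbouring notches are at +0.785 and -0.785. It turns easily (about 0.04 N m) once the pin is out.

How it is judged:
On the way:
1. the plunger is pulled up out of its starting notch (value of joint plunger above 0.012 m and value of joint turntable between -0.3 and 0.3 rad), for 0.05 s.
At the end, for the whole second after the job is handed in: The plunger is fully home (within 3 mm) in the notch marked by the green peg, its knob's axis within 45 mm of the green peg's centre (30 mm when exactly in line), and the turntable is at rest (horizontal distance between plunger_knob and green_centre below 0.045 m and value of joint plunger below 0.003 m and velocity of joint turntable between -0.05 and 0.05 rad/s); the robot touches nothing.
It also fails if it takes over 35 s, if anything falls off the work surface, if the arm or the gripper's body presses on something with over 40 N, if the wrist force passes 120 N, or if a joint passes its speed limit or range.

## Working session

There is one attempt and no reset: what is moved stays moved. The work goes in short steps, Python scripts to look and compute and a tool call to move; the robot and the scene stay as the last step left them, time stands still between calls to the robot, and variables do not carry over. Pictures are saved under pics/ and viewed, at most 10 in all, crops included, and the job is handed in when it is done.

Besides the shell and the picture viewer there is one more tool, called after "Request:" as name(argument=value, ...) on one line, values as JSON. move_arm: Moves the arm, as the interface text tells. Its arguments: {"type":"object","properties":{"rows":{"type":"string"},"squeeze":{"type":"number"}},"required":["rows"]}

```bash
mkdir -p pics; ls; cat > h.py <<'E'
import numpy as np, cv2
from station import arm
from scipy.spatial.transform import Rotation as R
def T_wc(name,st):
    m=arm.camera_model(name)
    if 'mount' in m:
        T=np.eye(4);T[:3,:3]=R.from_euler('xyz',st['ee_rot']).as_matrix();T[:3,3]=st['eef_pos']
        return T@np.array(m['mount'])
    return np.linalg.inv(np.array(m['camera_from_world']))
def ray(name,st,uv):
    m=arm.camera_model(name);K=np.array(m['mtx']);
    p=cv2.undistortPoints(np.array([[uv]],float),K,np.array([m['k1'],0,0,0,0.]))[0,0]
    T=T_wc(name,st);return T[:3,3],T[:3,:3]@np.array([p[0],p[1],1])
def onz(name,st,uv,z):
    o,d=ray(name,st,uv);return o+d*(z-o[2])/d[2]
def at(name,st,uv,dep):
    o,d=ray(name,st,uv);return o+d*dep
H={'red':((0,8),(172,180)),'orange':((9,20),),'green':((45,80),)}
def blobs(im,c):
    hsv=cv2.cvtColor(im,cv2.COLOR_BGR2HSV);m=0
    for a,b in H[c]: m=m|cv2.inRange(hsv,(a,120,60),(b,255,255))
    n,l,s,ce=cv2.connectedComponentsWithStats(m)
    return [(s[i],ce[i],l==i) for i in np.argsort(-s[1:,4])[:3]+1 if s[i,4]>40]
E
python3 - <<'E'
from h import *
print(arm.get_state())
for n in('scene','top','wrist'):
    st=arm.get_state();im,d=arm.grab_frame(n);cv2.imwrite(f'pics/{n}0.png',im)
    print(n,T_wc(n,st).round(3).tolist(), arm.camera_model(n)['mtx'])
    for c in H:
        for s,ce,m in blobs(im,c):
            dd=d[m];dd=dd[dd>0]
            print(n,c,s.tolist(),ce.round(1),at(n,st,ce,np.median(dd)).round(3) if len(dd) else None)
E
```

```text
pics
{'t': 0.0, 'q': array([ 1.58310811e+00,  3.59387312e-01,  1.10368669e-02, -3.45149008e-04,
       -1.22408450e+00, -2.88133393e-01]), 'qd': array([ 0.00131482,  0.00027233, -0.00076909, -0.00037472,  0.00068888,
       -0.00075617]), 'joint_efforts': array([ 2.00795825e-03, -5.82716060e+01,  2.93054152e+01,  6.99746087e+00,
        6.78650526e-03, -1.59403389e-04]), 'eef_pos': array([0.18369144, 0.64895535, 0.19431378]), 'ee_rot': array([ 3.13992938e+00, -1.54595438e-04, -2.75939036e-01]), 'force': array([ 0.45735199, -0.57776499, -0.94428962]), 'moment': array([ 0.03234119,  0.00835046, -0.01284622]), 'gripper_force': 0.0, 'width': 0.08754292649468312}
scene [[0.591, 0.644, -0.486, 0.872], [0.807, -0.481, 0.344, -0.207], [-0.012, -0.596, -0.803, 0.59], [0.0, 0.0, 0.0, 1.0]] [[427.63998656   0.         278.40201335]
 [  0.         427.63998656 208.52005765]
 [  0.           0.           1.        ]]
scene red [408, 38, 119, 72, 1104] [467.1  78.6] [0.5   0.552 0.036]
scene red [472, 155, 34, 25, 631] [488.9 167.4] [0.679 0.399 0.018]
scene red [223, 205, 18, 18, 248] [231.4 213.
[... 727 characters left out ...]
23.3 400.2] [ 0.234 -0.407  0.014]
top orange [257, 95, 21, 13, 62] [268.9 103.7] [0.778 0.067 0.028]
top orange [85, 349, 20, 32, 54] [ 95.3 364.1] [0.281 0.382 0.014]
top green [372, 210, 11, 12, 102] [376.9 215.2] [ 0.566 -0.135  0.036]
wrist [[-0.273, -0.923, -0.272, 0.257], [-0.962, 0.262, 0.076, 0.629], [0.001, 0.282, -0.959, 0.384], [0.0, 0.0, 0.0, 1.0]] [[310.1103956    0.         282.09698211]
 [  0.         310.1103956  208.51349473]
 [  0.           0.           1.        ]]
wrist orange [471, 0, 29, 64, 292] [484.1  30.6] [0.281 0.401 0.014]
wrist orange [99, 271, 14, 27, 137] [104.4 283.8] [0.229 0.686 0.31 ]
wrist orange [453, 271, 14, 26, 118] [460.1 283.6] [0.203 0.595 0.311]
```

View pics/top0.png

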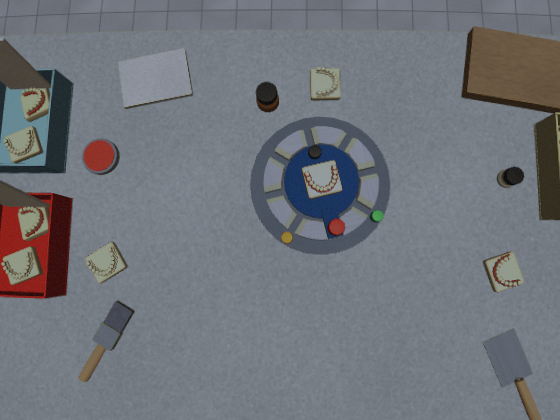

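View pics/scene0.png

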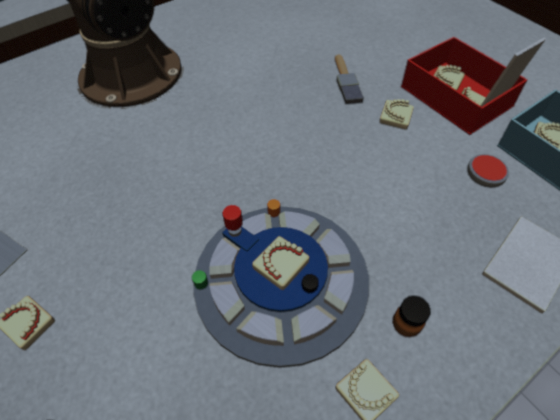

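The top view shows the red knob at (336,227), the green peg at (377,215), the orange peg at (287,238) and the axis near (320,183). The scene view agrees: knob (232,213), green (199,277), orange (273,207). The swing to green is counter-clockwise. Next I triangulate.

```bash
python3 - <<'E'
from h import *
st=arm.get_state()
I={n:cv2.imread(f'pics/{n}0.png') for n in('scene','top')}
near={'red':((231,213),(336,227)),'green':((199,277),(377,215)),'orange':((273,207),(287,238))}
H['orange']=((8,25),)
P={}
for c,(a,b) in near.items():
    L=[]
    for n,q in(('scene',a),('top',b)):
        im=I[n];x,y=q;sub=np.zeros_like(im);sub[y-22:y+22,x-22:x+22]=im[y-22:y+22,x-22:x+22]
        s,ce,m=blobs(sub,c)[0];L.append(ray(n,st,ce));print(c,n,s.tolist(),ce.round(1),[onz(n,st,ce,z)[:2].round(4).tolist() for z in((.085,.1) if c=='red' else(.03,.036))])
    (o1,d1),(o2,d2)=L
    t=np.linalg.lstsq(np.c_[d1,-d2],o2-o1,rcond=None)[0]
    p1,p2=o1+t[0]*d1,o2+t[1]*d2;P[c]=(p1+p2)/2;print(c,P[c].round(4),'gap',np.linalg.norm(p1-p2).round(4))
# base rim: grey-dark disc outline in top view -> plane
im=I['top'];hsv=cv2.cvtColor(im,cv2.COLOR_BGR2HSV)
print(im[130,285],im[245,310],im[190,255],im[300,320],hsv[190,255])
ax=lambda g,o:(g+o)/2+0.5*np.array([[0,1],[-1,0]])@(o-g)
a=ax(P['green'][:2],P['orange'][:2]);print('axis',a)
for c in P:
    v=P[c][:2]-a;print(c,np.linalg.norm(v).round(4),np.degrees(np.arctan2(v[1],v[0]))%360)
E
```

```text
red scene [223, 205, 18, 18, 248] [231.4 213.2] [[0.532, -0.0504], [0.5421, -0.0551]]
red top [328, 219, 17, 16, 210] [336.3 226.5] [[0.5407, -0.0557], [0.5396, -0.0541]]
red [ 0.5399 -0.0543  0.097 ] gap 0.0003
green scene [193, 271, 13, 13, 140] [198.9 277. ] [[0.5639, -0.134], [0.5672, -0.1348]]
green top [372, 210, 11, 12, 102] [376.9 215.2] [[0.5668, -0.1357], [0.5661, -0.1345]]
green [ 0.5663 -0.1347  0.0345] gap 0.0002
orange scene [268, 200, 12, 17, 163] [273.2 207.2] [[0.5256, 0.0282], [0.5293, 0.0256]]
orange top [281, 232, 12, 11, 106] [286.4 237. ] [[0.5243, 0.0291], [0.524, 0.029]]
orange [0.5244 0.0291 0.0279] gap 0.0001
[96 83 76] [97 84 75] [99 85 78] [135 126 118] [110  54  99]
axis [ 0.62723671 -0.03182393]
red 0.0901 194.40973537918964
green 0.1196 239.37986792844478
orange 0.1196 149.3798679284448
```

Request:
move_arm(rows="0 0 0 0.0334 0.0362 0 0.05;0 0 0 0.0334 0.0362 0 0.05;0 0 0 0.0334 0.0362 0 0.05;0 0 0 0.0334 0.0362 0 0.05;0 0 0 0.0334 0.0362 0 0.05;0 0 0 0.0334 0.0362 0 0.05;0 0 0 0.0334 0.0362 0 0.05;0 0 0 0.0334 0.0362 0 0.05")

```text
t: 1.15
eef_pos: [0.3624, 0.2965, 0.1953]
ee_rot: [-3.141, 0.0, -0.275]
force: [1.3, 0.1, 0.2]
width: 0.05
gripper_force: 0.0
```

Request:
move_arm(rows="0 0 0 0.0334 0.0362 0 0.05;0 0 0 0.0334 0.0362 0 0.05;0 0 0 0.0334 0.0362 0 0.05;0 0 0 0.0334 0.0362 0 0.05;0 0 0 0.0334 0.0362 0 0.05;0 0 0 0.0334 0.0362 0 0.05;0 0 0 0.0334 0.0362 0 0.05;0 0 0 0.0334 0.0362 0 0.05")

```text
t: 2.15
eef_pos: [0.5407, -0.055, 0.1952]
ee_rot: [-3.142, 0.0, -0.276]
force: [-0.4, 1.1, 0.3]
width: 0.0504
gripper_force: 0.0
```

Request:
move_arm(rows="0 0 0 0 0 0 0.05;0 0 0 0 0 0 0.05")

```text
t: 2.4
eef_pos: [0.5399, -0.0535, 0.1949]
ee_rot: [3.141, 0.001, -0.277]
force: [0.1, 0.9, 0.1]
width: 0.0496
gripper_force: 0.0
```

```bash
cat > look.py <<'E'
from h import *
import sys
st=arm.get_state();im,d=arm.grab_frame('wrist');cv2.imwrite(f'pics/{sys.argv[1]}.png',im)
print(st['t'],st['eef_pos'],st['ee_rot'],st['q'].round(2),st['force'])
for c,z in(('red',.1),('green',.036),('orange',.036)):
    for s,ce,m in blobs(im,c):
        dd=d[m];dd=dd[dd>0];print(c,s.tolist(),onz('wrist',st,ce,z).round(4),at('wrist',st,ce,np.median(dd)).round(4) if len(dd) else '')
Rm=R.from_euler('xyz',st['ee_rot']).as_matrix()
t=np.array([.540,-.0542,.085]);print('tool delta of grasp pt',Rm.T@(t-st['eef_pos'])+[0,0,.011])
E
python3 look.py w1
```

```text
2.4 [ 0.53988703 -0.05351229  0.19485966] [ 3.14143780e+00  8.43587031e-04 -2.76907711e-01] [ 0.26  0.14 -0.28 -0.   -1.15  1.03] [0.14283372 0.87721769 0.06491576]
red [270, 183, 28, 31, 655] [ 0.5407 -0.0547  0.1   ] [ 0.5407 -0.0547  0.0999]
red [543, 147, 17, 42, 171] [ 0.5018 -0.295   0.1   ] [ 0.4714 -0.3554  0.0222]
red [208, 111, 31, 23, 71] [ 0.6227 -0.0198  0.1   ] [ 0.6238 -0.0137  0.0682]
green [338, 135, 19, 20, 132] [ 0.563 -0.136  0.036] [ 0.563  -0.136   0.0362]
orange [172, 269, 17, 53, 378] [0.4385 0.1136 0.036 ] [ 0.576  -0.0345  0.311 ]
orange [372, 332, 64, 15, 376] [ 0.297  -0.1479  0.036 ] [ 0.5536 -0.0879  0.3192]
orange [381, 270, 13, 52, 241] [ 0.362  -0.1431  0.036 ] [ 0.5605 -0.0885  0.3119]
tool delta of grasp pt [0.00038935 0.00061361 0.12085947]
```

Request:
move_arm(rows="0 0 0 0.001 0.001 0.03 0.05;0 0 0 0 0 0.03 0.05;0 0 0 0 0 0.03 0.05;0 0 0 0 0 0.02 0.05;0 0 0 0 0 0.01 0.05;0 0 0 0 0 0 0.05;0 0 0 0 0 0 0.05", squeeze=40)

```text
t: 3.32
eef_pos: [0.5417, -0.0542, 0.0763]
ee_rot: [-3.141, -0.001, -0.275]
force: [-0.6, 0.9, -0.3]
width: 0.0498
gripper_force: 0.0
```

Request:
move_arm(rows="0 0 0 0 0 0 0.03;0 0 0 0 0 0 0.02;0 0 0 0 0 0 0.02;0 0 0 0 0 0 0.02;0 0 0 0 0 0 0.02")

```text
t: 3.95
eef_pos: [0.541, -0.0546, 0.0752]
ee_rot: [3.142, 0.0, -0.276]
force: [1.0, -0.5, -0.2]
width: 0.0203
gripper_force: 0.0
```

The fingers closed to 20 mm with no force, so the knob isn't between the pads. I'll look.

```bash
python3 look.py w2; python3 - <<'E'
from h import *
st=arm.get_state();im,d=arm.grab_frame('scene')
cv2.imwrite('pics/s2.png',cv2.resize(im[100:310,130:410],None,fx=2.5,fy=2.5,interpolation=cv2.INTER_CUBIC))
for s,ce,m in blobs(im,'red'): print(s.tolist(),ce,np.median(d[m]),at('scene',st,ce,np.median(d[m])))
m=arm.camera_model('wrist');print(np.array(m['mount']).round(3))
E
```

```text
3.95 [ 0.5410052  -0.0546357   0.07524541] [ 3.14156166e+00  3.04964322e-05 -2.75874652e-01] [ 0.26  0.26 -0.44  0.   -0.88  1.04] [ 0.96414745 -0.47548894 -0.17476237]
red [262, 221, 42, 56, 1926] [ 0.544  -0.0553  0.1   ] [ 0.5434 -0.0552  0.0987]
red [216, 65, 35, 94, 287] [ 0.622  -0.0552  0.1   ] [ 0.6235 -0.0516  0.0695]
red [159, 109, 67, 37, 262] [ 0.6212 -0.0256  0.1   ] [ 0.6227 -0.0161  0.0684]
green [365, 146, 28, 29, 473] [ 0.5643 -0.1356  0.036 ] [ 0.5643 -0.1355  0.0363]
orange [113, 332, 349, 16, 3366] [ 0.4291 -0.0383  0.036 ] [ 0.5615 -0.0647  0.2001]
orange [229, 269, 10, 31, 151] [4.99e-01 1.00e-04 3.60e-02] [ 0.5767 -0.0508  0.1909]
orange [325, 268, 11, 33, 147] [ 0.4766 -0.0785  0.036 ] [ 0.5693 -0.0762  0.1907]
tool delta of grasp pt [-0.00108616 -0.00014512  0.00124544]
[402, 38, 125, 96, 5834] [459.22077477  84.0095989 ] 0.8743142 [0.50244526 0.52174863 0.03760156]
[472, 155, 34, 25, 630] [488.94126984 167.38571429] 0.76220953 [0.67879057 0.39891373 0.01777388]
[224, 205, 18, 25, 363] [232.52892562 216.8953168 ] 0.60805225 [ 0.54550859 -0.05584034  0.09555402]
[[-0.    -0.959 -0.282  0.076]
 [ 1.    -0.    -0.001 -0.   ]
 [ 0.001 -0.282  0.959 -0.19 ]
 [ 0.     0.     0.     1.   ]]
```

View pics/s2.png

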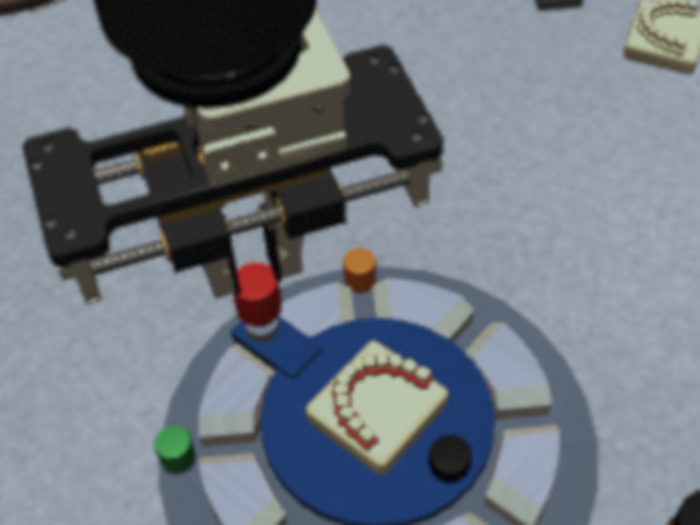

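View pics/w2.png

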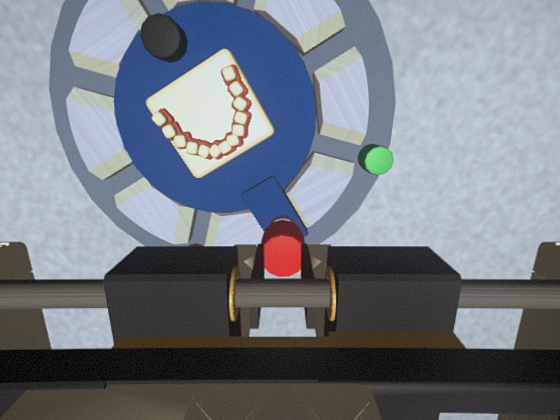

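The scene picture shows the knob (258,295 in the crop) standing in front of the fingers rather than between them. The wrist view has the knob at (283,250), laterally centred. I need an enlarged crop to judge depth.

```bash
python3 - <<'E'
from h import *
im=cv2.imread('pics/w2.png')
cv2.imwrite('pics/w2c.png',cv2.resize(im[180:350,180:390],None,fx=3.5,fy=3.5,interpolation=cv2.INTER_CUBIC))
st=arm.get_state();i,d=arm.grab_frame('wrist')
for r in range(215,340,10): print(r,[ (at('wrist',st,(c,r),d[r,c])-st['eef_pos']).round(3).tolist() if d[r,c]>0 else None for c in (250,283)])
E
```

```text
215 [[0.009, 0.024, -0.041], [0.008, -0.003, -0.023]]
225 [[0.001, 0.026, -0.041], [0.011, -0.003, 0.009]]
235 [[-0.006, 0.029, -0.041], [0.011, -0.003, 0.024]]
245 [[0.015, 0.014, 0.038], [0.005, -0.002, 0.026]]
255 [[0.015, 0.013, 0.05], [-0.0, -0.0, 0.026]]
265 [[0.011, 0.013, 0.053], [-0.007, 0.002, 0.026]]
275 [[0.014, 0.01, 0.071], [-0.014, 0.004, 0.024]]
285 [[0.032, 0.0, 0.113], [0.031, -0.009, 0.115]]
295 [[0.03, 0.001, 0.114], [0.028, -0.008, 0.115]]
305 [[0.027, 0.002, 0.115], [0.024, -0.007, 0.114]]
315 [[0.001, 0.014, 0.079], [-0.108, 0.03, -0.075]]
325 [[-0.005, 0.016, 0.077], [-0.119, 0.033, -0.075]]
335 [[-0.121, 0.068, -0.075], [-0.13, 0.036, -0.075]]
```

View pics/w2c.png

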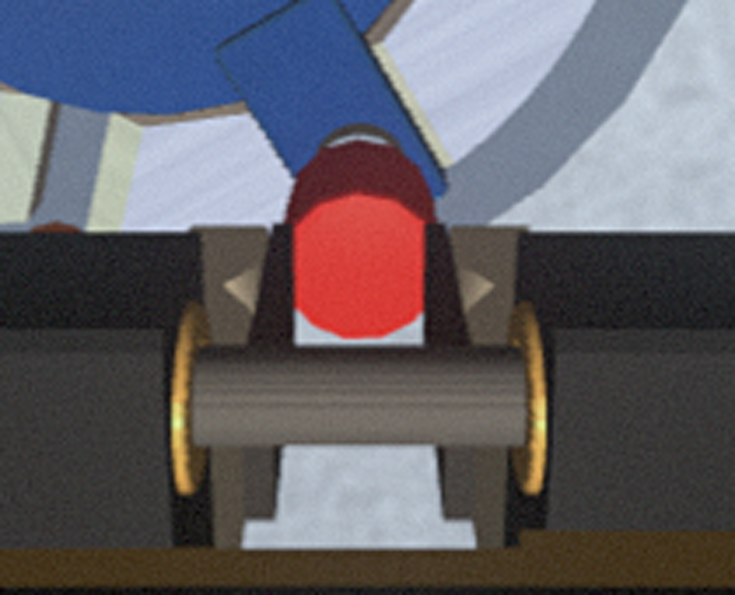

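```bash
python3 - <<'E'
from h import *
print('overhang',arm.finger_overhang)
st=arm.get_state();im,d=arm.grab_frame('scene')
Rm=R.from_euler('xyz',st['ee_rot']).as_matrix()
for c in (214,218,222,226,232,238,242,246,250):
  for r in range(192,236,3):
    p=at('scene',st,(c,r),d[r,c])
    q=Rm.T@(p-st['eef_pos'])
    if d[r,c]>0 and p[2]>.05: print(c,r,'tool',(q*1000).round().tolist(),'z',p[2].round(3),im[r,c])
E
```

```text
overhang 0.008
214 192 tool [35.0, 22.0, -122.0] z 0.197 [41 41 40]
214 195 tool [38.0, 23.0, -120.0] z 0.195 [27 27 26]
214 198 tool [39.0, 23.0, -116.0] z 0.191 [15 13 12]
214 201 tool [38.0, 24.0, -109.0] z 0.185 [13 12 11]
214 204 tool [38.0, 25.0, -104.0] z 0.179 [23 25 27]
214 207 tool [12.0, 23.0, -64.0] z 0.139 [56 65 70]
214 210 tool [10.0, 24.0, -55.0] z 0.13 [56 65 69]
214 213 tool [11.0, 25.0, -50.0] z 0.125 [75 79 79]
218 192 tool [37.0, 17.0, -123.0] z 0.198 [38 38 38]
218 195 tool [38.0, 18.0, -118.0] z 0.193 [14 16 14]
218 198 tool [39.0, 19.0, -113.0] z 0.189 [13 14 13]
218 201 tool [39.0, 19.0, -108.0] z 0.183 [12 12 11]
218 204 tool [10.0, 17.0, -65.0] z 0.14 [46 54 58]
218 207 tool [11.0, 18.0, -60.0] z 0.135 [57 67 71]
218 210 tool [11.0, 19.0, -54.0] z 0.129 [56 67 71]
218 213 tool [12.0, 20.0, -48.0] z 0.124 [56 65 70]
218 216 tool [11.0, 20.0, -41.0] z 0.116 [55 65 69]
222 192 tool [31.0, 12.0, -112.0] z 0.188 [46 51 54]
222 195 tool [39.0, 13.0, -117.0] z 0.192 [82 80 76]
222 198 tool [38.0, 14.0, -110.0] z 0.185 [60 56 52]
222 201 tool [38.0, 15.0, -104.0] z
[... 2801 characters left out ...]
]
246 195 tool [39.0, -16.0, -104.0] z 0.179 [33 39 41]
246 198 tool [11.0, -21.0, -62.0] z 0.137 [55 65 69]
246 201 tool [11.0, -21.0, -56.0] z 0.131 [55 65 68]
246 204 tool [11.0, -20.0, -49.0] z 0.124 [55 65 69]
246 207 tool [11.0, -20.0, -42.0] z 0.117 [55 65 68]
246 231 tool [5.0, -17.0, 25.0] z 0.05 [111  62  36]
246 234 tool [10.0, -15.0, 24.0] z 0.051 [111  59  30]
250 192 tool [38.0, -21.0, -106.0] z 0.182 [12 13 13]
250 195 tool [11.0, -27.0, -66.0] z 0.141 [65 69 70]
250 198 tool [12.0, -27.0, -60.0] z 0.135 [91 92 90]
250 201 tool [12.0, -26.0, -54.0] z 0.129 [108 106 103]
250 204 tool [11.0, -26.0, -46.0] z 0.122 [101  99  97]
250 207 tool [11.0, -26.0, -39.0] z 0.114 [84 86 87]
```

The depth readings show the real fingertips at about z 0.113, 38 mm behind the reported TCP, so the whole gripper sits about 46 mm higher than the stated geometry. The pads closed above the knob. Laterally they are centred. I'll open and go down about 45 mm more.

Request:
move_arm(rows="0 0 0 0 0 0 0.05;0 0 0 0 0 0 0.05;0 0 0 0 0 0 0.05;0 0 0 0 0 0 0.05")

```text
t: 4.65
eef_pos: [0.541, -0.0546, 0.0753]
ee_rot: [3.142, -0.0, -0.276]
force: [0.0, -0.2, 0.4]
width: 0.0491
gripper_force: 0.0
```

Request:
move_arm(rows="0 0 0 0 0 0.01 0.05;0 0 0 0 0 0.01 0.05;0 0 0 0 0 0.01 0.05;0 0 0 0 0 0.01 0.05;0 0 0 0 0 0.005 0.05;0 0 0 0 0 0 0.05")

```text
t: 5.4
eef_pos: [0.5408, -0.0547, 0.0298]
ee_rot: [3.141, 0.001, -0.276]
force: [1.3, -0.3, 0.1]
width: 0.0498
gripper_force: 0.0
```

Request:
move_arm(rows="0 0 0 0 0 0 0.02;0 0 0 0 0 0 0.02;0 0 0 0 0 0 0.02;0 0 0 0 0 0 0.02;0 0 0 0 0 0 0.02", squeeze=40)

```text
t: 6.02
eef_pos: [0.5411, -0.0546, 0.0306]
ee_rot: [-3.142, -0.0, -0.276]
force: [-1.1, 0.6, 3.5]
width: 0.0277
gripper_force: 40.0
```

Gripped at 27.7 mm. Now lift 25 mm.

Request:
move_arm(rows="0 0 0 0 0 -0.006 0.02;0 0 0 0 0 -0.006 0.02;0 0 0 0 0 -0.006 0.02;0 0 0 0 0 -0.007 0.02;0 0 0 0 0 0 0.02;0 0 0 0 0 0 0.02")

```text
t: 6.78
eef_pos: [0.5409, -0.0545, 0.0551]
ee_rot: [-3.141, 0.0, -0.276]
force: [4.8, -0.4, -11.7]
width: 0.0273
gripper_force: 40.0
```

```bash
python3 look.py w3; python3 - <<'E'
from h import *
# per-row arc: 9 rows of 5 deg; tool frame relative to axis
st=arm.get_state();A=np.array([.6272,-.0318]);Rm=R.from_euler('xyz',st['ee_rot']).as_matrix()
K=A+.09*np.array([np.cos(np.radians(194.4)),np.sin(np.radians(194.4))]);Q=R.from_euler('z',5,degrees=True).as_matrix()
v=np.r_[K-A,0];w=Rm.T@((Q-np.eye(3))@v);print('shift in tool axes before turn (mm)',w*1000)
print('shift in axes after turn',(Q@Rm).T@((Q-np.eye(3))@v)*1000)
E
```

```text
6.775 [ 0.5408843  -0.05454366  0.05505809] [-3.14147717e+00  1.17045507e-04 -2.75881284e-01] [ 0.26  0.28 -0.46 -0.   -0.83  1.04] [  4.81868149  -0.42494222 -11.69300009]
red [255, 248, 56, 31, 1344] [ 0.5434 -0.0551  0.1   ] [ 0.5503 -0.0571  0.1142]
red [255, 307, 55, 18, 737] [ 0.5157 -0.0471  0.1   ] [ 0.5324 -0.0519  0.1247]
red [209, 59, 39, 104, 369] [ 0.6219 -0.0559  0.1   ] [ 0.6237 -0.0519  0.0694]
green [372, 149, 32, 31, 565] [ 0.5643 -0.1358  0.036 ] [ 0.5643 -0.1357  0.0361]
orange [127, 332, 352, 16, 3626] [ 0.4419 -0.0529  0.036 ] [ 0.5604 -0.0682  0.18  ]
orange [215, 270, 13, 52, 290] [0.4998 0.007  0.036 ] [ 0.5737 -0.0462  0.1715]
orange [338, 269, 12, 53, 278] [ 0.4734 -0.0849  0.036 ] [ 0.5645 -0.0785  0.1716]
tool delta of grasp pt [-9.47971475e-04 -9.32422148e-05 -1.89417933e-02]
shift in tool axes before turn (mm) [ 4.24224777e+00  6.60675588e+00 -1.21958558e-03]
shift in axes after turn [ 3.65028803e+00  6.95135145e+00 -1.09181736e-03]
```

Request:
move_arm(rows="0 0 -5 0.00424 0.00661 0 0.02;0 0 -5 0.00424 0.00661 0 0.02;0 0 -5 0.00424 0.00661 0 0.02;0 0 0 0 0 0 0.02")

```text
t: 7.32
eef_pos: [0.5498, -0.0763, 0.0549]
ee_rot: [-3.141, 0.0, -0.015]
force: [3.3, 2.2, -12.2]
width: 0.027
gripper_force: 40.0
```

Request:
move_arm(rows="0 0 -5 0.00424 0.00661 0 0.02;0 0 -5 0.00424 0.00661 0 0.02;0 0 -5 0.00424 0.00661 0 0.02;0 0 -5 0.00424 0.00661 0 0.02;0 0 -5 0.00424 0.00661 0 0.02;0 0 -5 0.00424 0.00661 0 0.02;0 0 0 0 0 0 0.02;0 0 0 0 0 0 0.02")

```text
t: 8.32
eef_pos: [0.5818, -0.1088, 0.0547]
ee_rot: [-3.14, 0.0, 0.507]
force: [3.0, 4.0, -11.7]
width: 0.0273
gripper_force: 40.0
```

```bash
python3 look.py w4 | head -5; python3 -c "
import numpy as np
a=np.radians(239.4);print(.6272+.09*np.cos(a),-.0318+.09*np.sin(a))"
```

```text
8.325 [ 0.58183477 -0.10878739  0.05465839] [-3.14042273e+00  4.26994859e-04  5.07026042e-01] [ 0.14  0.35 -0.35 -0.   -0.87  1.93] [  2.99170553   4.02775688 -11.74023453]
red [255, 247, 56, 32, 1353] [ 0.5844 -0.1068  0.1   ] [ 0.5905 -0.1035  0.1138]
red [254, 307, 56, 18, 728] [ 0.5591 -0.1206  0.1   ] [ 0.5741 -0.1124  0.1242]
red [208, 59, 39, 105, 386] [ 0.6401 -0.0522  0.1   ] [ 0.6384 -0.048   0.0694]
green [299, 250, 9, 12, 55] [ 0.5719 -0.132   0.036 ] [ 0.572  -0.1319  0.0363]
0.5813862725824666 -0.10926678243035493
```

Within 1 mm of the green notch. Lower and check.

Request:
move_arm(rows="0 0 0 0 0 0.005 0.02;0 0 0 0 0 0.005 0.02;0 0 0 0 0 0.005 0.02;0 0 0 0 0 0.005 0.02;0 0 0 0 0 0.005 0.02;0 0 0 0 0 0 0.02;0 0 0 0 0 0 0.02")

```text
t: 9.25
eef_pos: [0.5825, -0.1091, 0.0307]
ee_rot: [3.142, -0.001, 0.509]
force: [0.8, 4.4, -4.3]
width: 0.0275
gripper_force: 40.0
```

Request:
move_arm(rows="0 0 0 0 0 0 0.05;0 0 0 0 0 0 0.05;0 0 0 0 0 0 0.05;0 0 0 0 0 0 0.05")

```text
t: 9.75
eef_pos: [0.5824, -0.1099, 0.0305]
ee_rot: [3.141, -0.0, 0.509]
force: [-0.3, 0.1, 0.0]
width: 0.0495
gripper_force: 0.0
```

Request:
move_arm(rows="0 0 0 0 0 -0.02 0.05;0 0 0 0 0 -0.03 0.05;0 0 0 0 0 -0.04 0.05;0 0 0 0 0 -0.04 0.05;0 0 0 0 0 -0.03 0.05;0 0 0 0 0 0 0.05;0 0 0 0 0 0 0.05")

```text
t: 10.62
eef_pos: [0.5818, -0.1097, 0.1897]
ee_rot: [-3.141, 0.0, 0.509]
force: [0.3, 0.2, -0.9]
width: 0.0501
gripper_force: 0.0
```

```bash
python3 look.py w5; python3 - <<'E'
from h import *
st=arm.get_state();im,d=arm.grab_frame('scene')
cv2.imwrite('pics/s5.png',cv2.resize(im[150:360,130:410],None,fx=2.5,fy=2.5,interpolation=cv2.INTER_CUBIC))
E
```

```text
10.625 [ 0.58184697 -0.10968603  0.18972427] [-3.14101378e+00  4.28090837e-04  5.09252009e-01] [ 0.14  0.23 -0.18 -0.   -1.16  1.94] [ 0.32583918  0.22337963 -0.88311813]
red [268, 185, 29, 32, 645] [ 0.5818 -0.1085  0.1   ] [ 0.5818 -0.1085  0.1001]
red [205, 112, 32, 23, 67] [ 0.6154 -0.0265  0.1   ] [ 0.6117 -0.0214  0.0688]
red [251, 85, 10, 33, 53] [ 0.6493 -0.046   0.1   ] [ 0.6495 -0.0431  0.0697]
green [288, 202, 16, 17, 112] [ 0.5645 -0.1382  0.036 ] [ 0.5645 -0.1382  0.0362]
orange [172, 269, 18, 53, 373] [ 0.3947 -0.0635  0.036 ] [ 0.5938 -0.0706  0.306 ]
orange [346, 332, 62, 15, 340] [ 0.4633 -0.3171  0.036 ] [ 0.613  -0.1188  0.3144]
orange [139, 163, 19, 19, 281] [0.5236 0.0293 0.036 ] [0.5237 0.0292 0.0364]
tool delta of grasp pt [-0.00944136 -0.06878616  0.11576815]
```

View pics/s5.png

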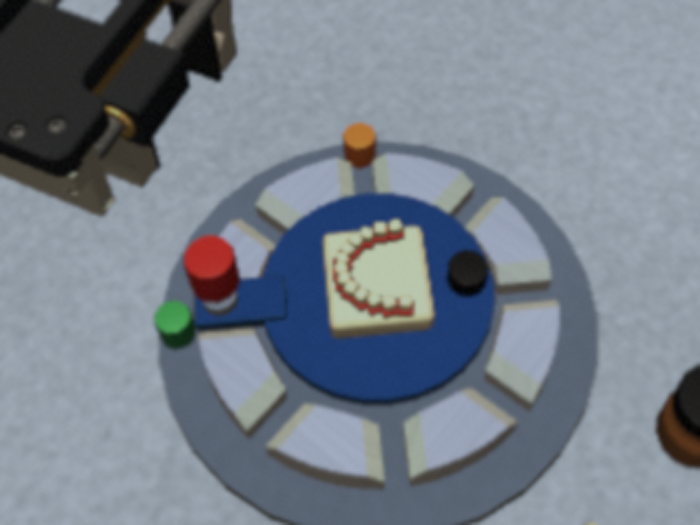

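The knob (212,268) stands beside the green peg (175,323) on the same radial line. Its top is at z 0.100, so the plunger is home, and the gripper is clear.

```bash
python3 -c "
from station import arm
print(arm.job_done())"
```

```text
the job is handed in; nothing more can be done
None
```

The turntable is locked with the plunger home in the green peg's notch, the gripper has let go and is clear, and the job was handed in at about 10.7 s; the hand-in gave no verdict.

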